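Try the 8 mm pitch comb leaf in a jacking spindle's thread

TASK

Check the pitch of the clamped jacking spindle: take the orange-handled thread comb leaf from the black tray, lay it flat on the white rest, and feel its teeth into the spindle's thread until the leaf sits fully home and parallel to the spindle, near the middle of the thread. Hold it pressed home lightly for about a second to check that it sits flat, never with more than about 30 N, then let go and leave it seated on the rest. Leave the blue-handled leaf in the tray and everything else on the bench where it is.

Things in the scene. Friction and masses are not known exactly. Their poses are not given: they have to be found in the camera images.
- leaf8_grip (a point): Orange-handled leaf (8 mm pitch), loose, in either half of the tray. Flat steel plate 5 mm thick, 48 mm wide (y), from 18 mm behind to 45 mm ahead (+x) of an orange square post, 16 x 16 mm, 50 mm tall, standing on it with sides along x and y. This point: on the post's axis at its mid height, 30 mm above the plate's underside; z up. 0.12 kg; mass and friction vary.
- leaf8_edge (a point): Middle of the orange leaf's front edge, at the roots of its teeth, mid thickness: 45 mm ahead (+x) of the post's axis, 27.5 mm below leaf8_grip, same axes. Beyond this edge stand 6 trapezoidal teeth, 8 mm pitch, 3.8 mm long, 3.8 mm wide at the root and 2.3 mm at the tip, pointing to +x.
- spindle_axis (a point): On the axis of the steel spindle, midway between its clamps, 65 mm above the table, fixed. y along the spindle, x level from the white rest to the spindle, z up. Trapezoidal thread: 50 mm over the crests, 8 mm pitch, 4 mm deep, crests 3.4 mm, grooves 4.6 mm wide at the mouth, threaded +-62 mm in y. Where the grooves lie along y varies, is NOT in this pose: feel for it. Rigid.
- fixture: Fixed blue base plate, 12 mm thick, x -133 to 43 mm, y +-118 mm, with grey clamp blocks at y = +-83 to +-109 mm, x +-33 mm, up to 98 mm high (bolt heads 104 mm). It carries the spindle. Origin on the table under spindle_axis, same axes.
- rest_top (a point): Middle of the top of the fixed white rest, a smooth slab 100 (x) x 130 mm (y), its top 63 mm above the table, axes as spindle_axis and 80 mm from it in -x. A leaf lying on it is level with the spindle's axis. Seated home, the leaf's edge touches the crests: leaf8_edge is at x = -25 mm from spindle_axis, leaf x along spindle_axis x. Teeth on crests or flanks stop it up to 4 mm short.
- leaf5: Blue-handled leaf (5 mm pitch, 45 mm wide, otherwise alike) in the other half of the tray; not wanted. Origin on its post's axis at the plate's underside.
- leaf8: The orange-handled leaf's body; origin on its post's axis at the plate's underside, axes as leaf8_grip.
- tray: Black fixed tray, 130 x 250 x 12 mm, 4 mm walls and floor, a wall across the middle of its y making two halves; origin under its centre. A leaf in it has its underside about 4 mm above the table.
- wrench: Loose steel wrench lying on the table, a bystander; origin underneath.
- screwdriver: Loose screwdriver lying on the table, a bystander; origin underneath.
- taperoll: Loose black ring of tape, 68 mm wide, 19 mm high, a bystander; origin centre of its underside.
- nut: Loose round brass nut blank, 48 mm wide, 20 mm high, a bystander; origin centre of its underside.
- greasetin: Loose tin, 60 mm wide, 75 mm high, a bystander; origin centre of its underside.
- breaker: Loose grey circuit breaker, 70 x 50 x 86 mm, a bystander; origin centre of its underside.
Mind the look-alikes: they are no part of the job. What is shaped like the leaf8 but green or pink is not meant.

How it is judged:
By the outcome, as a careful person would: the job done as asked, in the order asked, and still so for the second after the job is handed in, with the robot touching nothing.
It also fails if it takes over 54 s, if anything falls off the work surface, if the arm or the gripper's body presses on something with over 40 N, if the wrist force passes 120 N, or if a joint passes its speed limit or range.

ROBOT

A 6-joint arm with a two-finger parallel gripper is mounted at the origin on the work surface. World frame = base frame: x ahead of the robot, y to its left, z up, the work surface at z = 0. Lengths are in m, angles in rad, forces in N, time in s.
With the tool pointing down it reaches from about 0.3 to 0.875 m from the base axis. Payload 4.2 kg.
Tool frame: the origin (TCP) lies midway between the tips of the shut fingers; the grasp point (between the pads) lies ctrl.hold_point_z behind it (ctrl.hold_point_z is the distance from the TCP to the grasp point, in m); z points along the fingers, x is the direction in which the jaws open and shut, and the axes are right-handed (so a half turn about z gives the same grasp; the last joint's range is limited). The gripper opens to 85 mm and grips with 20 to 120 N. Pads are 22 mm wide; open, the fingers measure 114 mm over their backs; the gripper's body (76 mm by 85 mm) begins 54 mm behind the grasp point. The pads swing forward as they close: fully open they stand 13 mm farther back than shut.
Start: joints at [-1.254, 0.32, 1.565, -0, 1.257, -0.02], TCP at [0.19, -0.543, 0.231] pointing down, gripper open.
Joint ranges: [-3.11, 3.11], [-0.84, 2.01], [0.21, 2.61], [-1.34, 4.49], [0.05, 2.63], [-2.56, 2.56]. Speed limits (rad/s): [2.57, 2.57, 3.14, 3.14, 3.14, 3.14].

INTERFACE

Orientations are given as a rotation vector (axis times angle).
In Python, from rig import ctrl, viewer gives the robot as it stands.
- The arm moves only by the tool carry_out, never from a script. Its argument "moves" is a list of rows, each an object of numbers: "gripper": the opening in per cent of the stroke, from 0 (shut) to 100 (fully open); "x", "y", "z": the shift along the tool's x, y, z in units of 30 mm (1.0 is 30 mm); "roll": the turn about the tool's z in rad. In form: [{"gripper": .., "x": .., "y": .., "z": .., "roll": ..}, ...]. A call has exactly 8 rows; each row is the pose to reach, as a shift and turn from the pose commanded when the call began, along the tool's axes at that moment; what a row does not reach only later rows make up. A row lasts 1/8 s, in which the tool goes at most 62.5 mm and 10.7 degrees, less where a joint would pass 70% of its speed; a pose out of reach is approached as far as the arm can. A call with a gripper value outside its range is refused whole. The fingers move at their own pace and stop on an object; "newtons" is the grip in N (left out, the last holds). Time passes only in rows, so rows that repeat a pose let the fingers close, or fill a call up. It gives the time, the measured TCP pose, the force and the opening at its end, in the units of the state.
- ctrl.state(): the state, without advancing time (a new reading comes with each control period).
- viewer.snapshot(name): name is "scene" or "side" or "wrist"; returns a dict with "frame" (400x640x3 uint8, red, green, blue), "range_z" (400x640 float32, m along the optical axis (not along the pixel's ray), 0 where there is no reading), "mtx" (3x3 intrinsics, pixels), "dist" ([k1, k2, p1, p2, k3] as OpenCV has them; the pictures are not rectified), "extrinsics" (4x4, takes a point from world to camera coordinates). Camera axes: x right, y down, z forward; pixel columns grow to the right and rows downward; lengths in m; the calibration is good to about 2 mm. A picture is of the moment at which its call begins.
- ctrl.sign_off(): hands the job in, once; it reports no verdict.
The state is a dict: "clock": time; "qpos": joint angles; "qvel": joint speeds; "joint_torque": joint torques, N m; "position": TCP position; "tool_rot": TCP orientation; "contact_force": force on the tool from outside, world axes, zero at the start; "torque": the same for the moment, N m; "width": finger opening in m.
Only numpy, scipy, OpenCV 4.12 (cv2) and the standard library are available. Lean on these libraries where they do the work, as an engineer would, in place of code of your own. Each camera call takes 0.05 s, during which the arm holds its last target.

## Working session

There is one attempt and no reset: what is moved stays moved. The work goes in short steps, Python scripts to look and compute and a tool call to move; the robot and the scene stay as the last step left them, time stands still between calls to the robot, and variables do not carry over. Pictures are saved under pics/ and viewed, and the job is handed in when it is done.

Besides the shell and the picture viewer there is one more tool, called after "Call:" as name([rows], argument=value, ...), one row to a line, values as JSON. carry_out: Moves the arm, as the interface text tells. Its arguments: {"type":"object","properties":{"moves":{"type":"array"},"newtons":{"type":"number"}},"required":["moves"]}

```bash
ls; mkdir -p pics; python3 - <<'E'
from rig import ctrl, viewer
import cv2,numpy as np
for n in ["scene","side","wrist"]:
    s=viewer.snapshot(n); cv2.imwrite(f"pics/{n}0.png",s["frame"][:,:,::-1]); np.savez(f"{n}0.npz",**s)
    print(n,s["mtx"].round(1).tolist(),np.round(s["dist"],3),s["extrinsics"].round(3).tolist())
print(ctrl.state(),ctrl.hold_point_z)
E
```

```text
pics
scene [[498.3, 0.0, 324.7], [0.0, 498.3, 205.8], [0.0, 0.0, 1.0]] [-0.105  0.     0.     0.     0.   ] [[0.204, 0.979, 0.007, -0.075], [0.768, -0.155, -0.622, -0.405], [-0.607, 0.133, -0.783, 1.813], [0.0, 0.0, 0.0, 1.0]]
side [[490.5, 0.0, 319.6], [0.0, 490.5, 200.5], [0.0, 0.0, 1.0]] [-0.152  0.     0.     0.     0.   ] [[0.873, -0.488, -0.018, -0.504], [-0.265, -0.443, -0.857, 0.168], [0.41, 0.753, -0.516, 1.472], [0.0, 0.0, 0.0, 1.0]]
wrist [[299.9, 0.0, 318.1], [0.0, 299.9, 198.0], [0.0, 0.0, 1.0]] [-0.008  0.     0.     0.     0.   ] [[0.33, -0.944, -0.002, -0.575], [-0.908, -0.318, 0.272, -0.034], [-0.258, -0.088, -0.962, 0.379], [0.0, 0.0, 0.0, 1.0]]
{'clock': 0.15, 'qpos': array([-1.25399502e+00,  3.20132161e-01,  1.56540816e+00,  1.55192973e-05,
        1.25738408e+00, -1.99909942e-02]), 'qvel': array([ 0.0012621 , -0.00136678, -0.00377392, -0.00220408,  0.00126929,
        0.00036999]), 'joint_torque': array([ 7.75219291e-05, -4.15843856e+01, -2.34348571e+01,  4.68457836e-05,
        5.86352107e-03,  7.03471159e-06]), 'position': array([ 0.18991311, -0.54235049,  0.23067917]), 'tool_rot': array([-2.56167509e+00,  1.81724284e+00,  1.66743829e-03]), 'contact_force': array([-0.21886938, -0.88029797,  0.65001287]), 'torque': array([-0.03113674, -0.06415079,  0.00159719]), 'width': 0.08553765346956449} 0.0187
```

View pics/scene0.png

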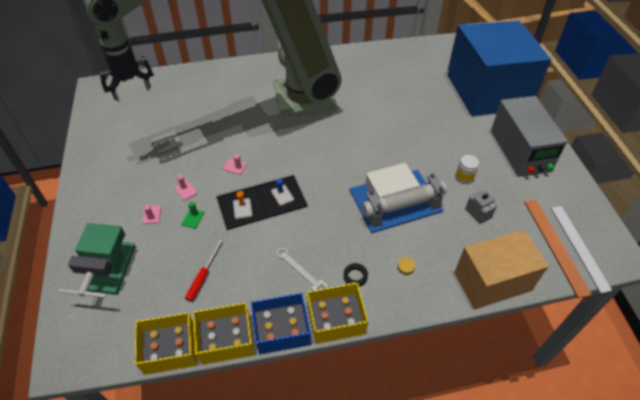

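View pics/side0.png

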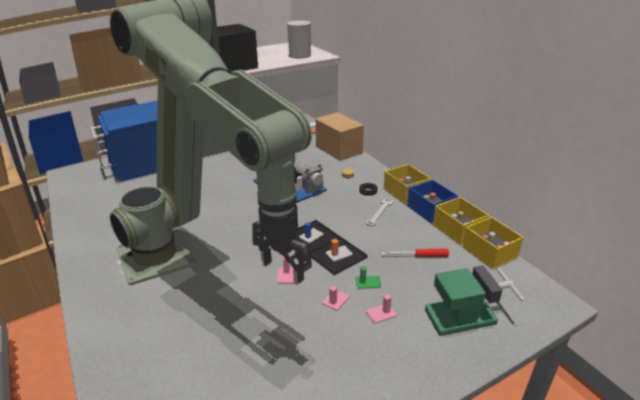

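View pics/wrist0.png

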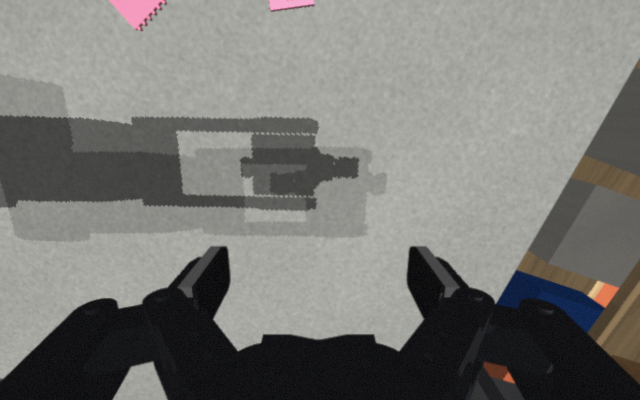

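The scene view shows the tray at about (262,202), with the orange leaf in its left half at (242,205) and the blue leaf at (280,190). The rest and spindle are at about (400,190). Next I'll measure rough poses from the scene camera.

```bash
cat > h.py <<'E'
import cv2,numpy as np
from scipy.spatial.transform import Rotation as R
def ray(s,uv):
    uv=np.asarray(uv,float).reshape(-1,1,2)
    n=cv2.undistortPoints(uv,s["mtx"],s["dist"]).reshape(-1,2)
    d=np.c_[n,np.ones(len(n))]
    E=s["extrinsics"]; return -E[:3,:3].T@E[:3,3], d@E[:3,:3]
def onz(s,uv,z):
    c,d=ray(s,uv); return c+d*((z-c[2])/d[:,2])[:,None]
def deproj(s,uv):
    uv=np.asarray(uv,float).reshape(-1,2); c,d=ray(s,uv)
    r=s["range_z"][uv[:,1].astype(int),uv[:,0].astype(int)]
    return c+d*r[:,None]
def proj(s,P):
    E=s["extrinsics"]; return cv2.projectPoints(np.asarray(P,float).reshape(-1,1,3),cv2.Rodrigues(E[:3,:3])[0],E[:3,3],s["mtx"],s["dist"])[0].reshape(-1,2)
def mask(s,lo,hi,minv=0):
    h=cv2.cvtColor(s["frame"],cv2.COLOR_RGB2HSV); return cv2.inRange(h,lo,hi)
E
python3 - <<'E'
from h import *
s=dict(np.load("scene0.npz"))
h=cv2.cvtColor(s["frame"],cv2.COLOR_RGB2HSV)
print(h[193:205,236:246,0].tolist()[3],h[195,240],h[185,279])
# orange post within tray
m=mask(s,(5,150,120),(20,255,255)); n,l,st,c=cv2.connectedComponentsWithStats(m)
for i in range(1,n):
    if st[i,4]>10: print("orange",st[i],c[i].round(1),deproj(s,[c[i]]).round(3))
g=cv2.cvtColor(s["frame"],cv2.COLOR_RGB2GRAY)
m=((h[...,2]>150)&(h[...,1]<60)).astype(np.uint8); n,l,st,c=cv2.connectedComponentsWithStats(m)
for i in range(1,n):
    if st[i,4]>100: 
        ys,xs=np.where(l==i);P=deproj(s,np.c_[xs,ys]); print("white",st[i],P.mean(0).round(3),P.min(0).round(3),P.max(0).round(3))
m=mask(s,(100,120,60),(125,255,255)); n,l,st,c=cv2.connectedComponentsWithStats(m)
for i in range(1,n):
    if st[i,4]>15: print("blue",st[i],c[i].round(1),deproj(s,[c[i]]).round(3))
cr=s["frame"][140:250,190:470]; cv2.imwrite("pics/crop0.png",cv2.resize(cr[:,:,::-1],None,fx=2.8,fy=2.8,interpolation=cv2.INTER_CUBIC))
E
```

```text
[9, 13, 15, 15, 15, 15, 13, 11, 7, 0] [ 16 255 184] [109 229  77]
orange [ 35 177  23  24 363] [ 47.7 187.6] [[-0.465 -1.298 -0.748]]
orange [ 10 183  16   4  38] [ 17.6 184.4] [[-0.518 -1.466 -0.742]]
orange [237 191   6   7  36] [239.5 193.7] [[ 0.472 -0.276  0.057]]
orange [ 30 194   7   9  42] [ 32.5 198.7] [[-0.411 -1.374 -0.756]]
orange [ 526  201   64  129 1726] [558.5 272.4] [[ 0.882  0.558 -0.001]]
orange [ 423  299  217  101 8351] [576.8 368. ] [[ 0.965  0.924 -0.747]]
orange [346 309   4   5  17] [347.6 311.3] [[ 0.891 -0.052  0.04 ]]
orange [323 314   4   5  17] [324.4 315.9] [[ 0.891 -0.11   0.038]]
orange [233 319   5   5  19] [234.8 320.9] [[ 0.862 -0.33   0.039]]
orange [209 323   5   5  19] [210.7 324.9] [[ 0.861 -0.389  0.039]]
orange [177 339   5   6  21] [178.8 341.6] [[ 0.89  -0.469  0.039]]
orange [152 344   5   5  19] [153.8 345.8] [[ 0.892 -0.528  0.042]]
orange [101 385  41  15 446] [123.5 393.4] [[ 0.695 -0.858 -0.745]]
orange [ 52 398  14   2  22] [ 59.2 398.6] [[ 0.672 -1.116 -0.751]]
white [460 154  20  14 216] [0.484 0.433 0.064] [ 0.398  0.398 -0.006] [
[... 492 characters left out ...]
2  1.169]
white [ 59 273  46  23 193] [ 0.727 -0.696  0.091] [ 0.658 -0.772 -0.003] [ 1.428 -0.23   1.169]
blue [ 556   12   81   67 2820] [591.4  45. ] [[-0.15   1.308 -0.024]]
blue [ 458   22   92   93 5191] [504.4  62.5] [[0.22  0.63  0.217]]
blue [449  62  18  32 195] [455.2  77.4] [[0.063 0.555 0.049]]
blue [413 171  12  13  73] [418.9 177.1] [[0.478 0.277 0.014]]
blue [  0 177  15  64 375] [  5.  207.1] [[-0.158 -1.356 -0.517]]
blue [275 179   9  13  71] [279.2 183.8] [[ 0.451 -0.156  0.05 ]]
blue [350 185  19  30 264] [359.7 194.9] [[0.509 0.078 0.01 ]]
blue [364 202  78  30 834] [403.5 215.8] [[0.614 0.184 0.013]]
blue [ 251  294   60   60 1338] [280.2 324.4] [[ 0.885 -0.221  0.023]]
```

View pics/crop0.png

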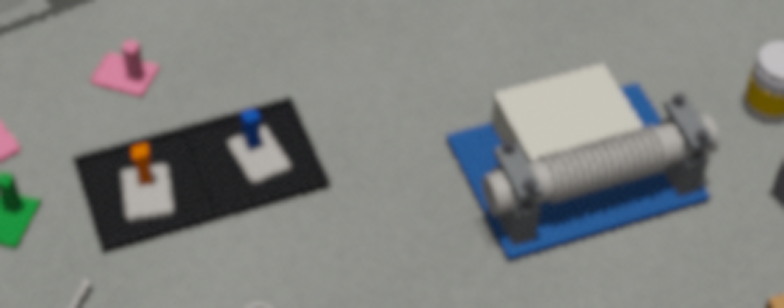

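```bash
python3 - <<'E'
from h import *
s=dict(np.load("wrist0.npz"))
p=np.array([.18991,-.54235,.23068]); Rt=R.from_rotvec([-2.56167509,1.81724284,.00166]).as_matrix()
E=s["extrinsics"]; c=-E[:3,:3].T@E[:3,3]
print(Rt.round(3)); print("cam in tool",(Rt.T@(c-p)).round(4)); print("camaxes in tool (cols)",(Rt.T@E[:3,:3].T).round(3))
for t in [(0.42,-0.276,.25)]:
    print(Rt.T@(np.array(t)-p)/.03)
# base plate & rest corners estimate
s=dict(np.load("scene0.npz"))
h=cv2.cvtColor(s["frame"],cv2.COLOR_RGB2HSV)
m=((h[...,2]>150)&(h[...,1]<60)).astype(np.uint8)*255; m[:, :360]=0; m[:,440:]=0; m[:155]=0;m[205:]=0
# edges of rest back left side top
print(onz(s,[[190+497/2.8,140+95/2.8],[190+605/2.8,140+66/2.8],[190+640/2.8,140+125/2.8]],.063).round(4))
print(onz(s,[[190+450/2.8,140+135/2.8],[190+515/2.8,140+258/2.8],[190+708/2.8,140+200/2.8]],.012).round(4))
print("tray",onz(s,[[190+77/2.8,140+158/2.8],[190+103/2.8,140+250/2.8],[190+328/2.8,140+185/2.8],[190+290/2.8,140+98/2.8]],.012).round(4))
print("leaf8 plate",onz(s,[[190+122/2.8,140+168/2.8],[190+123/2.8,140+220/2.8],[190+174/2.8,140+213/2.8],[190+168/2.8,140+164/2.8]],.009).round(4))
E
```

```text
[[ 0.33  -0.944 -0.   ]
 [-0.944 -0.33   0.001]
 [-0.001 -0.    -1.   ]]
cam in tool [ 0.0004 -0.0699 -0.1419]
camaxes in tool (cols) [[ 1.     0.    -0.   ]
 [-0.     0.962  0.272]
 [ 0.    -0.272  0.962]]
[ -5.84591452 -10.17272712  -0.6357923 ]
[[0.476  0.1075 0.063 ]
 [0.4579 0.2345 0.063 ]
 [0.5467 0.2449 0.063 ]]
[[0.4789 0.0576 0.012 ]
 [0.652  0.0838 0.012 ]
 [0.6205 0.3045 0.012 ]]
tray [[ 0.4306 -0.344   0.012 ]
 [ 0.5586 -0.3267  0.012 ]
 [ 0.5209 -0.0854  0.012 ]
 [ 0.3909 -0.1043  0.012 ]]
leaf8 plate [[ 0.4517 -0.2976  0.009 ]
 [ 0.5219 -0.3031  0.009 ]
 [ 0.5233 -0.2497  0.009 ]
 [ 0.4561 -0.2484  0.009 ]]
```

Call:
carry_out([
  {"gripper": 100, "x": -0.6, "y": -1.7, "z": -0.1, "roll": 0.05},
  {"gripper": 100, "x": -1.2, "y": -3.4, "z": -0.2, "roll": 0.1},
  {"gripper": 100, "x": -1.9, "y": -5.3, "z": -0.3, "roll": 0.15},
  {"gripper": 100, "x": -2.6, "y": -7.2, "z": -0.4, "roll": 0.2},
  {"gripper": 60, "x": -3.3, "y": -9.1, "z": -0.5, "roll": 0.25},
  {"gripper": 60, "x": -3.9, "y": -11.0, "z": -0.6, "roll": 0.3},
  {"gripper": 60, "x": -4.4, "y": -12.5, "z": -0.65, "roll": 0.34},
  {"gripper": 60, "x": -4.74, "y": -13.3, "z": -0.65, "roll": 0.34},
])

```text
clock: 1.15
position: [0.5213, -0.2748, 0.2504]
tool_rot: [-2.22, 2.223, 0.0]
contact_force: [-0.2, -0.7, 0.1]
width: 0.0512
```

```bash
python3 - <<'E'
from rig import ctrl, viewer
from h import *
s=viewer.snapshot("wrist"); cv2.imwrite("pics/w1.png",s["frame"][:,:,::-1]); np.savez("w1.npz",**s)
st=ctrl.state();print(st["clock"],st["position"],st["tool_rot"],st["width"],st["contact_force"])
E
```

```text
1.2 [ 0.52302949 -0.27312539  0.250254  ] [-2.21964203e+00  2.21932335e+00  5.98720582e-04] 0.05116051421730798 [2.24470793 2.62403157 0.63539997]
```

View pics/w1.png

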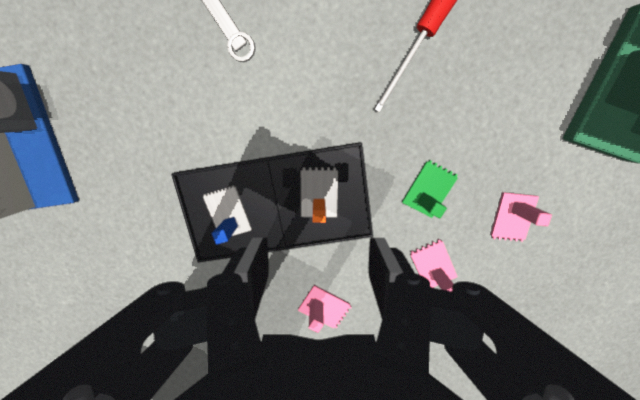

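```bash
python3 - <<'E'
from h import *
s=dict(np.load("w1.npz"))
cr=s["frame"][140:250,260:380]; cv2.imwrite("pics/w1c.png",cv2.resize(cr[:,:,::-1],None,fx=5,fy=5,interpolation=cv2.INTER_NEAREST))
m=mask(s,(3,130,60),(22,255,255)); m[:185]=0;m[230:]=0;m[:,:305]=0;m[:,335:]=0
h=cv2.cvtColor(s["frame"],cv2.COLOR_RGB2HSV)
for r in range(194,226,2): print(r,[tuple(h[r,c]) [2] if m[r,c] else 0 for c in range(310,330)])
E
```

```text
194 [0, 0, 0, 0, 0, 0, 0, 0, 0, 0, 0, 0, 0, 0, 0, 0, 0, 0, 0, 0]
196 [0, 0, 0, 0, 0, 0, 0, 0, 0, 0, 0, 0, 0, 0, 0, 0, 0, 0, 0, 0]
198 [0, 0, 0, 0, 0, 0, 0, 0, 0, 0, 0, 0, 0, 0, 0, 0, 0, 0, 0, 0]
200 [0, 0, 0, 0, np.uint8(114), np.uint8(117), np.uint8(115), np.uint8(115), np.uint8(113), np.uint8(115), np.uint8(116), np.uint8(115), np.uint8(114), np.uint8(117), 0, 0, 0, 0, 0, 0]
202 [0, 0, 0, np.uint8(113), np.uint8(117), np.uint8(116), np.uint8(116), np.uint8(115), np.uint8(117), np.uint8(115), np.uint8(116), np.uint8(114), np.uint8(117), np.uint8(116), np.uint8(129), 0, 0, 0, 0, 0]
204 [0, 0, 0, np.uint8(120), np.uint8(115), np.uint8(118), np.uint8(114), np.uint8(115), np.uint8(115), np.uint8(113), np.uint8(117), np.uint8(116), np.uint8(116), np.uint8(115), np.uint8(124), 0, 0, 0, 0, 0]
206 [0, 0, 0, np.uint8(120), np.uint8(117), np.uint8(117), np.uint8(112), np.uint8(116), np.uint8(118), np.uint8(115), np.uint8(116), np.uint8(116), np.uint8(119), np.uint8(116), np.uint8(122), 0, 0, 0, 0, 0]
208 [0, 0, 0, np.uint8(118), np.uint8(117), np.uint8(114), np.uint8(116), np.uint8(117), np.u
[... 1015 characters left out ...]
90), np.uint8(189), np.uint8(190), np.uint8(186), np.uint8(188), np.uint8(187), np.uint8(183), np.uint8(174), np.uint8(197), np.uint8(241), np.uint8(248), np.uint8(221), 0, 0, 0, 0]
220 [0, 0, np.uint8(134), np.uint8(179), np.uint8(187), np.uint8(188), np.uint8(189), np.uint8(191), np.uint8(190), np.uint8(189), np.uint8(193), np.uint8(205), np.uint8(239), np.uint8(252), np.uint8(251), np.uint8(224), 0, 0, 0, 0]
222 [0, 0, 0, np.uint8(126), np.uint8(137), np.uint8(134), np.uint8(137), np.uint8(138), np.uint8(137), np.uint8(141), np.uint8(178), np.uint8(214), np.uint8(221), np.uint8(222), np.uint8(219), np.uint8(173), 0, 0, 0, 0]
224 [0, 0, 0, 0, 0, 0, 0, 0, 0, 0, 0, 0, 0, 0, 0, 0, 0, 0, 0, 0]
```

View pics/w1c.png

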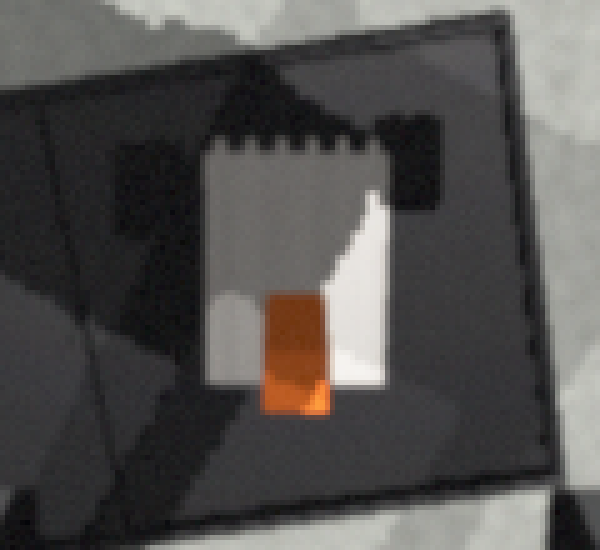

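```bash
python3 - <<'E'
from h import *
s=dict(np.load("w1.npz"))
f=lambda P: np.array(P)/5+[260,140]-.5
P=onz(s,f([[203,150],[387,150],[387,384],[205,384]]),.009);print(P.round(4))
d=P[1]-P[2]+P[0]-P[3]; yaw=np.arctan2(d[1],d[0]);d2=P[0]-P[1]+P[3]-P[2];print(np.degrees([yaw,np.arctan2(-d2[0],d2[1])]),np.linalg.norm(d)/2,np.linalg.norm(d2)/2)
c=P.mean(0); print("post axis from plate",c-13.5e-3*np.array([np.cos(yaw),np.sin(yaw),0]))
t=onz(s,f([[262,381],[330,381],[330,415],[262,415]]),.059)
print("post top",t.round(4),t.mean(0))
# tray
Q=onz(s,f([[505,12],[558,478]]),.012);print(Q)
p=np.array([ 0.52303,-0.27313,0.25025]);print(R.from_rotvec([-2.2196,2.2193,0]).as_matrix().round(4))
E
```

```text
[[ 0.5211 -0.2514  0.009 ]
 [ 0.521  -0.2991  0.009 ]
 [ 0.457  -0.3001  0.009 ]
 [ 0.457  -0.2509  0.009 ]]
[ 0.19913767 -0.0513351 ] 0.0640744042185128 0.048436130645328805
post axis from plate [ 0.47552775 -0.27541343  0.009     ]
post top [[ 0.4753 -0.2674  0.059 ]
 [ 0.4753 -0.2834  0.059 ]
 [ 0.4668 -0.2835  0.059 ]
 [ 0.4668 -0.2674  0.059 ]] [ 0.47101057 -0.2754305   0.059     ]
[[ 0.5565726  -0.32789819  0.012     ]
 [ 0.43079258 -0.34709232  0.012     ]]
[[ 1.e-04 -1.e+00  2.e-03]
 [-1.e+00 -1.e-04  2.e-03]
 [-2.e-03 -2.e-03 -1.e+00]]
```

Call:
carry_out([
  {"gripper": 60, "x": -0.01, "y": 0.3, "z": 0.9, "roll": 0},
  {"gripper": 60, "x": -0.03, "y": 0.9, "z": 2.4, "roll": 0},
  {"gripper": 60, "x": -0.05, "y": 1.4, "z": 3.9, "roll": 0},
  {"gripper": 60, "x": -0.05, "y": 1.49, "z": 4.68, "roll": 0},
  {"gripper": 60, "x": -0.05, "y": 1.49, "z": 4.68, "roll": 0},
  {"gripper": 60, "x": -0.05, "y": 1.49, "z": 4.68, "roll": 0},
  {"gripper": 60, "x": -0.05, "y": 1.49, "z": 4.68, "roll": 0},
  {"gripper": 60, "x": -0.05, "y": 1.49, "z": 4.68, "roll": 0},
])

```text
clock: 2.2
position: [0.4755, -0.2753, 0.1114]
tool_rot: [-2.218, 2.225, -0.003]
contact_force: [0.4, -0.3, -0.8]
width: 0.0515
```

```bash
python3 - <<'E'
from rig import ctrl, viewer
from h import *
s=viewer.snapshot("wrist"); cv2.imwrite("pics/w2.png",s["frame"][:,:,::-1]); np.savez("w2.npz",**s)
st=ctrl.state();print(st["clock"],st["position"],st["tool_rot"],st["width"],st["contact_force"])
E
```

```text
2.25 [ 0.47536967 -0.2752096   0.11116755] [-2.21777671  2.22465242 -0.00244731] 0.05110918999577307 [-0.42596458  0.00112357 -0.73191584]
```

View pics/w2.png

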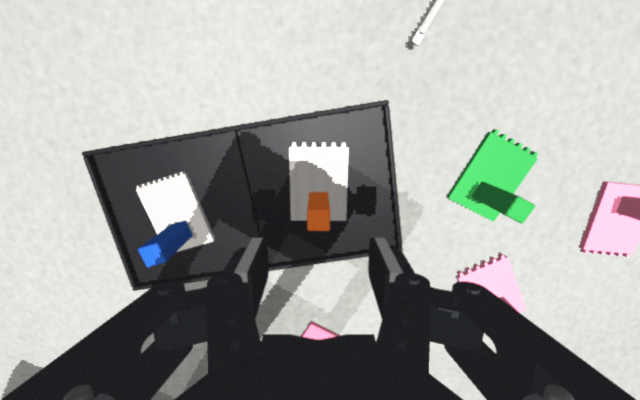

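The post (top at about (318,218)) is centred between the fingers. I'll check it against the projection of my estimate.

```bash
python3 - <<'E'
from h import *
s=dict(np.load("w2.npz"))
print(proj(s,[[.4752+a,-.2754+b,.059] for a,b in((.008,.008),(.008,-.008),(-.008,-.008),(-.008,.008))]).round(1))
print(proj(s,[[.4752+a,-.2754+b,.009] for a,b in((.045,.024),(.045,-.024))]).round(1))
h=cv2.cvtColor(s["frame"],cv2.COLOR_RGB2HSV)[...,2]
print(h[190:236,318].tolist()); print(h[225,300:336].tolist())
E
```

```text
[[306.2 208.5]
 [329.7 208.4]
 [329.6 230.3]
 [306.5 230.4]]
[[288.1 146. ]
 [347.5 145.8]]
[136, 138, 142, 146, 147, 146, 144, 146, 144, 144, 146, 146, 145, 148, 147, 146, 146, 145, 145, 158, 168, 173, 173, 175, 175, 176, 174, 174, 174, 173, 174, 173, 173, 174, 175, 174, 174, 175, 175, 168, 135, 71, 35, 27, 25, 28]
[31, 34, 28, 30, 27, 32, 55, 122, 167, 174, 174, 176, 173, 174, 173, 173, 174, 172, 174, 174, 173, 173, 173, 173, 172, 176, 175, 174, 169, 137, 75, 33, 30, 29, 29, 28]
```

Call:
carry_out([
  {"gripper": 60, "x": 0, "y": 0, "z": 0.6, "roll": 0},
  {"gripper": 60, "x": 0, "y": 0, "z": 1.4, "roll": 0},
  {"gripper": 60, "x": 0, "y": 0, "z": 2.2, "roll": 0},
  {"gripper": 60, "x": 0, "y": 0, "z": 2.8, "roll": 0},
  {"gripper": 60, "x": 0, "y": 0, "z": 3.06, "roll": 0},
  {"gripper": 60, "x": 0, "y": 0, "z": 3.06, "roll": 0},
  {"gripper": 60, "x": 0, "y": 0, "z": 3.06, "roll": 0},
  {"gripper": 60, "x": 0, "y": 0, "z": 3.06, "roll": 0},
], newtons=50)

```text
clock: 3.25
position: [0.4754, -0.2753, 0.0194]
tool_rot: [-2.218, 2.225, -0.002]
contact_force: [-0.1, -0.1, -0.2]
width: 0.0515
```

Projections agree to within about half a pixel. Next I'll close on the post and lift.

Call:
carry_out([
  {"gripper": 0, "x": 0, "y": 0, "z": 0, "roll": 0},
  {"gripper": 0, "x": 0, "y": 0, "z": 0, "roll": 0},
  {"gripper": 0, "x": 0, "y": 0, "z": 0, "roll": 0},
  {"gripper": 0, "x": 0, "y": 0, "z": 0, "roll": 0},
  {"gripper": 0, "x": 0, "y": 0, "z": 0, "roll": 0},
  {"gripper": 0, "x": 0, "y": 0, "z": 0, "roll": 0},
  {"gripper": 0, "x": 0, "y": 0, "z": 0, "roll": 0},
  {"gripper": 0, "x": 0, "y": 0, "z": 0, "roll": 0},
], newtons=60)

```text
clock: 4.25
position: [0.4751, -0.2752, 0.0189]
tool_rot: [-2.218, 2.225, -0.001]
contact_force: [-0.2, 0.1, 5.5]
width: 0.0154
```

Call:
carry_out([
  {"gripper": 0, "x": 0, "y": 0, "z": -0.4, "roll": 0},
  {"gripper": 0, "x": 0, "y": 0, "z": -1.2, "roll": 0},
  {"gripper": 0, "x": 0, "y": 0, "z": -2.2, "roll": 0},
  {"gripper": 0, "x": 0, "y": 0, "z": -3.4, "roll": 0},
  {"gripper": 0, "x": 0, "y": 0, "z": -4.6, "roll": 0},
  {"gripper": 0, "x": 0, "y": 0, "z": -5.6, "roll": 0},
  {"gripper": 0, "x": 0, "y": 0, "z": -6.0, "roll": 0},
  {"gripper": 0, "x": 0, "y": 0, "z": -6.0, "roll": 0},
])

```text
clock: 5.25
position: [0.4749, -0.2749, 0.1987]
tool_rot: [-2.218, 2.225, -0.001]
contact_force: [-0.4, 0.1, -1.9]
width: 0.0153
```

Call:
carry_out([
  {"gripper": 0, "x": -0.4, "y": 0, "z": -0.2, "roll": 0},
  {"gripper": 0, "x": -1.2, "y": -0.1, "z": -0.5, "roll": 0},
  {"gripper": 0, "x": -2.2, "y": -0.2, "z": -0.7, "roll": 0},
  {"gripper": 0, "x": -3.4, "y": -0.2, "z": -0.7, "roll": 0},
  {"gripper": 0, "x": -4.8, "y": -0.3, "z": -0.7, "roll": 0},
  {"gripper": 0, "x": -6.2, "y": -0.4, "z": -0.7, "roll": 0},
  {"gripper": 0, "x": -7.6, "y": -0.4, "z": -0.7, "roll": -0.04},
  {"gripper": 0, "x": -9.0, "y": -0.5, "z": -0.7, "roll": -0.08},
])

```text
clock: 6.25
position: [0.4896, -0.003, 0.2186]
tool_rot: [2.306, -2.132, -0.003]
contact_force: [0.5, -0.5, -1.7]
width: 0.015
```

Call:
carry_out([
  {"gripper": 0, "x": -1.4, "y": 0.0, "z": 0, "roll": -0.03},
  {"gripper": 0, "x": -2.8, "y": 0.05, "z": 0, "roll": -0.06},
  {"gripper": 0, "x": -4.0, "y": 0.1, "z": 0, "roll": -0.065},
  {"gripper": 0, "x": -5.0, "y": 0.15, "z": 0, "roll": -0.065},
  {"gripper": 0, "x": -5.7, "y": 0.15, "z": 0, "roll": -0.065},
  {"gripper": 0, "x": -6.2, "y": 0.15, "z": 0, "roll": -0.065},
  {"gripper": 0, "x": -6.2, "y": 0.15, "z": 0, "roll": -0.065},
  {"gripper": 0, "x": -6.2, "y": 0.15, "z": 0, "roll": -0.065},
])

```text
clock: 7.25
position: [0.4718, 0.1795, 0.2193]
tool_rot: [2.372, -2.058, 0.0]
contact_force: [0.5, -1.4, -2.3]
width: 0.015
```

```bash
python3 - <<'E'
from rig import ctrl, viewer
from h import *
for n in ("wrist","scene"):
    s=viewer.snapshot(n); cv2.imwrite(f"pics/{n}3.png",s["frame"][:,:,::-1]); np.savez(f"{n}3.npz",**s)
st=ctrl.state();print(st["clock"],st["position"],st["tool_rot"],st["width"],st["contact_force"],st["qpos"])
E
```

```text
7.35 [0.47204145 0.17932393 0.21951739] [ 2.37189502e+00 -2.05935089e+00  2.47690659e-04] 0.014979621359021443 [ 0.13510473  0.68739079 -0.94950694] [ 3.40499449e-01  2.18111224e-01  1.73847614e+00 -3.84461319e-04
  1.18531432e+00  1.77060984e+00]
```

View pics/wrist3.png

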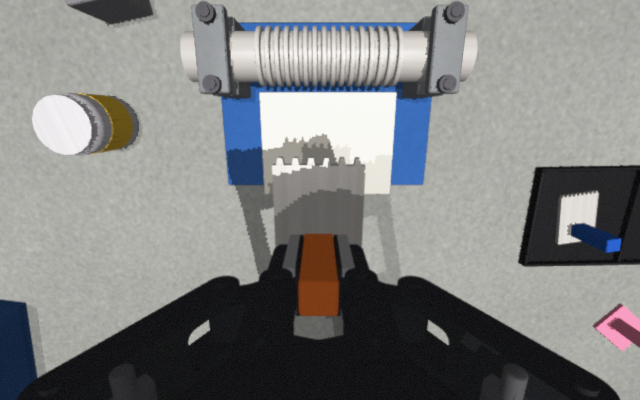

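```bash
python3 - <<'E'
from h import *
s=dict(np.load("wrist3.npz"))
cr=s["frame"][0:200,170:490]; cv2.imwrite("pics/w3c.png",cv2.resize(cr[:,:,::-1],None,fx=2.5,fy=2.5,interpolation=cv2.INTER_NEAREST))
cr=s["frame"][145:215,255:385]; cv2.imwrite("pics/w3d.png",cv2.resize(cr[:,:,::-1],None,fx=6,fy=6,interpolation=cv2.INTER_NEAREST))
E
```

```text
(no output)
```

View pics/w3c.png

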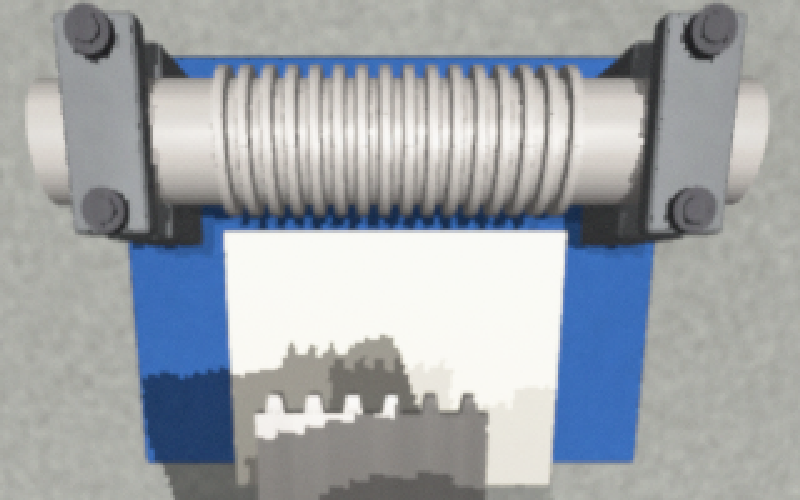

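View pics/w3d.png

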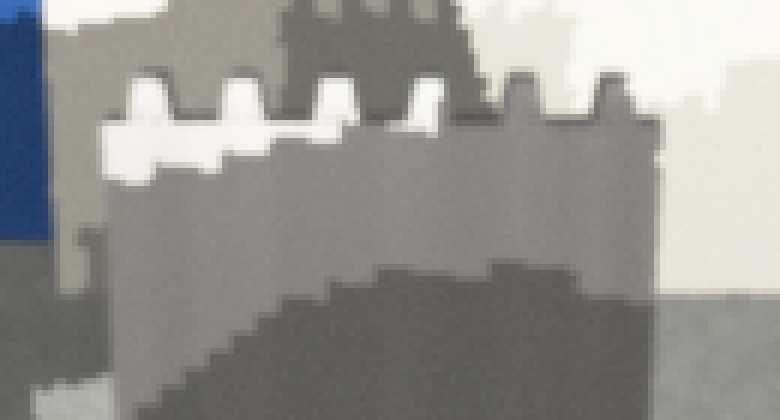

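```bash
python3 - <<'E'
from h import *
s=dict(np.load("wrist3.npz"))
f=lambda P: np.array(P)/2.5+[170,0]-.5
P=onz(s,f([[224,231],[567,231],[552,486]]),.063);print("rest",P.round(4))
y=P[0]-P[1];x=P[1]-P[2];print(np.linalg.norm(y),np.linalg.norm(x),np.degrees([np.arctan2(-y[0],y[1]),np.arctan2(x[1],x[0])]))
yaw=np.arctan2(-y[0],y[1]);ux=np.array([np.cos(yaw),np.sin(yaw),0]);uy=np.array([-ux[1],ux[0],0])
m=(P[0]+P[1])/2; print("spindle from rest front",m+.03*ux,"from diag",(P[0]+P[2])/2+.08*ux)
B=onz(s,f([[148,462],[634,462]]),.012);print("base back",B.round(4),np.linalg.norm(B[0]-B[1]),(B.mean(0)+.133*ux).round(4), np.degrees(np.arctan2(-(B[0]-B[1])[0],(B[0]-B[1])[1])))
g=lambda P: np.array(P)/6+[255,145]-.5
L=onz(s,g([[103,121],[658,121]]),.2096);print("leaf",L.round(4),np.linalg.norm(L[0]-L[1]),np.degrees(np.arctan2(-(L[0]-L[1])[0],(L[0]-L[1])[1])))
Rt=R.from_rotvec([2.37189502e+00,-2.05935089e+00,2.47690659e-04]).as_matrix();print(Rt.round(4))
print("tool yaw",np.degrees(np.arctan2(-Rt[1,1],-Rt[0,1])), "edge mid rel tool",Rt.T@(L.mean(0)-np.array([.47204,.17932,.21952])))
E
```

```text
rest [[0.5523 0.2467 0.063 ]
 [0.5706 0.1189 0.063 ]
 [0.4723 0.1041 0.063 ]]
0.12910824375870383 0.09941765865539161 [8.1212364  8.58331764]
spindle from rest front [0.59114313 0.18707385 0.063     ] from diag [0.59148961 0.18671834 0.063     ]
base back [[0.4449 0.2834 0.012 ]
 [0.4777 0.0531 0.012 ]] 0.23260366713722538 [0.5929 0.187  0.012 ] 8.107439499685805
leaf [[0.5128 0.209  0.2096]
 [0.5194 0.1623 0.2096]] 0.04717469898424802 8.107327221061325
[[ 1.404e-01 -9.901e-01 -2.000e-04]
 [-9.901e-01 -1.404e-01 -4.000e-04]
 [ 4.000e-04  2.000e-04 -1.000e+00]]
tool yaw 8.068993312155687 edge mid rel tool [-9.22799154e-05 -4.45329031e-02  9.90962265e-03]
```

Call:
carry_out([
  {"gripper": 0, "x": 0.1, "y": -0.3, "z": 0.3, "roll": 0},
  {"gripper": 0, "x": 0.2, "y": -0.7, "z": 1.0, "roll": 0},
  {"gripper": 0, "x": 0.3, "y": -1.0, "z": 2.0, "roll": 0},
  {"gripper": 0, "x": 0.3, "y": -1.14, "z": 3.0, "roll": 0},
  {"gripper": 0, "x": 0.3, "y": -1.14, "z": 3.8, "roll": 0},
  {"gripper": 0, "x": 0.3, "y": -1.14, "z": 4.3, "roll": 0},
  {"gripper": 0, "x": 0.3, "y": -1.14, "z": 4.5, "roll": 0},
  {"gripper": 0, "x": 0.3, "y": -1.14, "z": 4.5, "roll": 0},
])

```text
clock: 8.35
position: [0.5075, 0.1759, 0.0847]
tool_rot: [-2.373, 2.059, -0.0]
contact_force: [-0.2, -0.5, -1.6]
width: 0.0154
```

```bash
python3 - <<'E'
from rig import ctrl, viewer
from h import *
for n in ("wrist",):
    s=viewer.snapshot(n); cv2.imwrite(f"pics/{n}4.png",s["frame"][:,:,::-1]); np.savez(f"{n}4.npz",**s)
    cr=s["frame"][70:220,220:420]; cv2.imwrite("pics/w4c.png",cv2.resize(cr[:,:,::-1],None,fx=4,fy=4,interpolation=cv2.INTER_NEAREST))
st=ctrl.state();print(st["clock"],st["position"],st["tool_rot"],st["width"],st["contact_force"])
E
```

```text
8.4 [0.50774097 0.17606557 0.08515492] [-2.37227705e+00  2.05794545e+00 -1.21593115e-03] 0.015105697490580723 [-0.50600318 -1.00286669 -1.94043223]
```

View pics/wrist4.png

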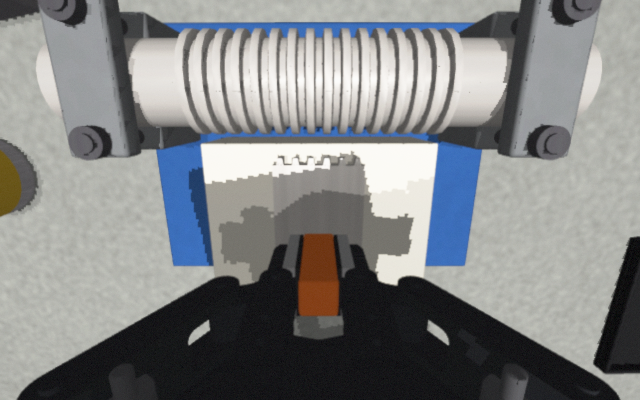

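View pics/w4c.png

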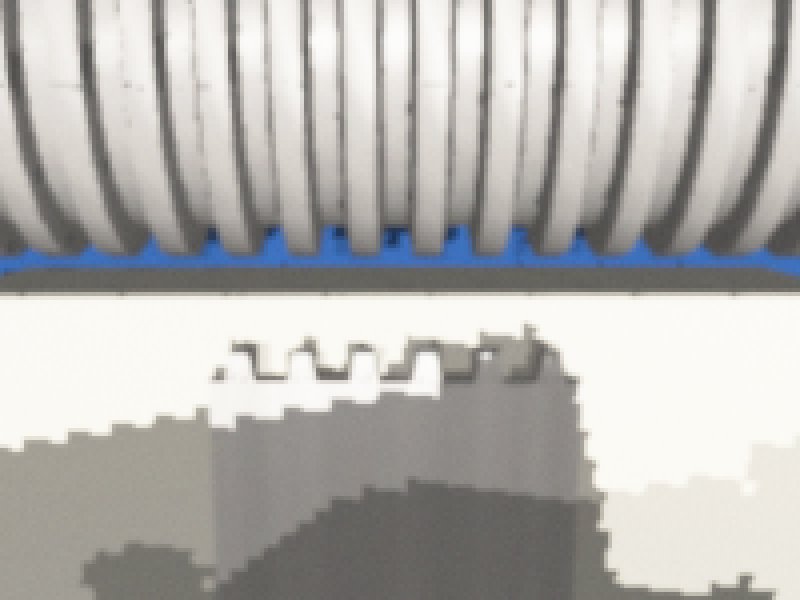

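```bash
python3 - <<'E'
from h import *
s=dict(np.load("wrist4.npz"))
f=lambda P: np.array(P)/4+[220,70]-.5
yaw=np.radians(8.1);ux=np.array([np.cos(yaw),np.sin(yaw),0]);uy=np.array([-ux[1],ux[0],0]);O=np.array([.5915,.187,0])
F=lambda P:np.c_[(P-O)@ux,(P-O)@uy,P[:,2]]
E=s["extrinsics"];c=F((-E[:3,:3].T@E[:3,3])[None])[0];print("cam",c)
dx,dz=c[0],c[2]-.065;D=np.hypot(dx,dz);a=np.arctan2(dz,dx);b=np.arccos(.025/D);th=a+b;print("tangent",np.degrees(th),.025*np.cos(th),.065+.025*np.sin(th))
zt=.065+.025*np.sin(th)
C=F(onz(s,f([[x,252] for x in(115,178,239,302,365,429,491,556,620,681)]),zt));print("crests",(C[:,:2]*1e3).round(2).tolist()); print("phase mod8",((C[:,1]*1e3)%8).round(2))
zl=.08515-.0099
L=F(onz(s,f([[212,381],[578,381]]),zl));print("leaf",(L*1e3).round(2),L.mean(0)*1e3)
T=F(onz(s,f([[302,355],[362,355],[427,355]]),zl));print("teeth",(T*1e3).round(2))
p=F(np.array([[.50774,.17607,.08515]]))*1e3;print("tcp",p)
R_=F(onz(s,f([[0,293],[800,293]]),.063))*1e3;print("rest front line",R_.round(2))
E
```

```text
cam [-0.01477652  0.00060167  0.22675448]
tangent 176.36573434815364 -0.024949724954496426 0.06658468441494776
crests [[-24.48, 37.19], [-24.48, 28.94], [-24.49, 20.96], [-24.49, 12.72], [-24.49, 4.48], [-24.48, -3.88], [-24.48, -11.99], [-24.47, -20.49], [-24.47, -28.86], [-24.46, -36.84]]
phase mod8 [5.19 4.94 4.96 4.72 4.48 4.12 4.01 3.51 3.14 3.16]
leaf [[-40.04  23.86  75.25]
 [-40.03 -22.74  75.25]] [-40.0372648    0.55869731  75.25      ]
teeth [[-36.73  12.33  75.25]
 [-36.73   4.73  75.25]
 [-36.72  -3.49  75.25]]
tcp [[-84.46443204   0.98092861  85.15      ]]
rest front line [[-30.11  53.89  63.  ]
 [-30.08 -54.11  63.  ]]
```

Call:
carry_out([
  {"gripper": 0, "x": 0.05, "y": 0, "z": 0, "roll": 0},
  {"gripper": 0, "x": 0.1, "y": 0, "z": 0.05, "roll": 0},
  {"gripper": 0, "x": 0.143, "y": 0, "z": 0.1, "roll": 0},
  {"gripper": 0, "x": 0.143, "y": 0, "z": 0.14, "roll": 0},
  {"gripper": 0, "x": 0.143, "y": 0, "z": 0.18, "roll": 0},
  {"gripper": 0, "x": 0.143, "y": 0, "z": 0.21, "roll": 0},
  {"gripper": 0, "x": 0.143, "y": 0, "z": 0.23, "roll": 0},
  {"gripper": 0, "x": 0.143, "y": 0, "z": 0.23, "roll": 0},
])

```text
clock: 9.4
position: [0.5077, 0.1717, 0.0776]
tool_rot: [2.373, -2.058, 0.0]
contact_force: [0.1, 0.1, -1.8]
width: 0.0153
```

Call:
carry_out([
  {"gripper": 0, "x": 0, "y": 0, "z": 0.01, "roll": 0},
  {"gripper": 0, "x": 0, "y": 0, "z": 0.02, "roll": 0},
  {"gripper": 0, "x": 0, "y": 0, "z": 0.03, "roll": 0},
  {"gripper": 0, "x": 0, "y": 0, "z": 0.04, "roll": 0},
  {"gripper": 0, "x": 0, "y": 0, "z": 0.05, "roll": 0},
  {"gripper": 0, "x": 0, "y": 0, "z": 0.05, "roll": 0},
  {"gripper": 0, "x": 0, "y": 0, "z": 0.05, "roll": 0},
  {"gripper": 0, "x": 0, "y": 0, "z": 0.05, "roll": 0},
])

```text
clock: 10.4
position: [0.5078, 0.1717, 0.0774]
tool_rot: [-2.373, 2.058, -0.001]
contact_force: [-2.7, -0.9, 8.6]
width: 0.0156
```

```bash
python3 - <<'E'
from rig import ctrl, viewer
from h import *
for n in ("wrist",):
    s=viewer.snapshot(n); cv2.imwrite(f"pics/{n}5.png",s["frame"][:,:,::-1]); np.savez(f"{n}5.npz",**s)
    cr=s["frame"][70:220,220:420]; cv2.imwrite("pics/w5c.png",cv2.resize(cr[:,:,::-1],None,fx=4,fy=4,interpolation=cv2.INTER_NEAREST))
st=ctrl.state();print(st["clock"],st["position"],st["tool_rot"],st["width"],st["contact_force"],st["torque"])
E
```

```text
10.45 [0.50783948 0.1717305  0.07744193] [-2.37272862e+00  2.05814991e+00 -7.44393665e-04] 0.015184456654352722 [-2.53015174 -0.009941    9.53139504] [-0.10851724  0.46922591  0.03375189]
```

View pics/w5c.png

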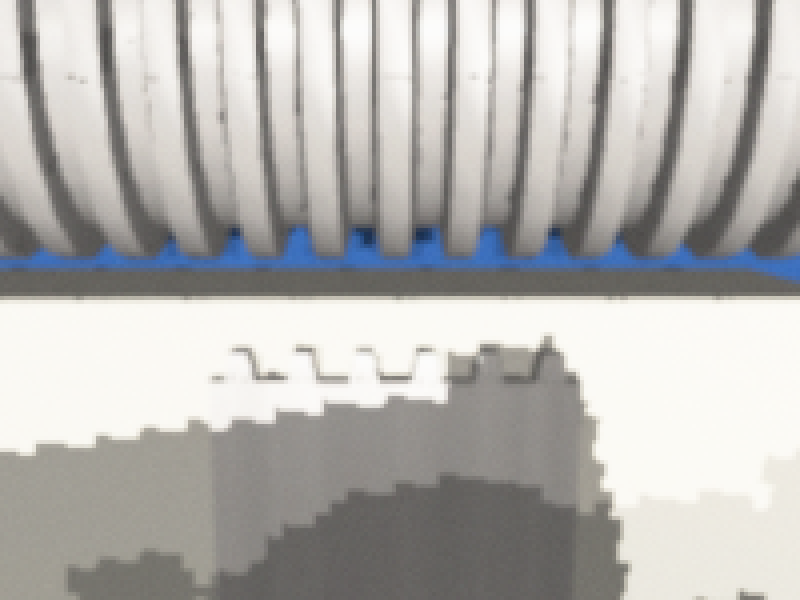

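Call:
carry_out([
  {"gripper": 0, "x": 0, "y": 0, "z": -0.015, "roll": 0},
  {"gripper": 0, "x": 0, "y": -0.06, "z": -0.02, "roll": 0},
  {"gripper": 0, "x": 0, "y": -0.12, "z": -0.02, "roll": 0},
  {"gripper": 0, "x": 0, "y": -0.18, "z": -0.02, "roll": 0},
  {"gripper": 0, "x": 0, "y": -0.24, "z": -0.02, "roll": 0},
  {"gripper": 0, "x": 0, "y": -0.28, "z": -0.02, "roll": 0},
  {"gripper": 0, "x": 0, "y": -0.32, "z": -0.02, "roll": 0},
  {"gripper": 0, "x": 0, "y": -0.32, "z": -0.02, "roll": 0},
])

```text
clock: 11.45
position: [0.5169, 0.1731, 0.0774]
tool_rot: [2.373, -2.058, -0.001]
contact_force: [-3.5, -0.9, 7.6]
width: 0.0154
```

Call:
carry_out([
  {"gripper": 0, "x": 0, "y": -0.02, "z": 0, "roll": 0},
  {"gripper": 0, "x": 0, "y": -0.04, "z": 0, "roll": 0},
  {"gripper": 0, "x": 0, "y": -0.06, "z": 0, "roll": 0},
  {"gripper": 0, "x": 0, "y": -0.08, "z": 0, "roll": 0},
  {"gripper": 0, "x": 0, "y": -0.1, "z": 0, "roll": 0},
  {"gripper": 0, "x": 0, "y": -0.11, "z": 0, "roll": 0},
  {"gripper": 0, "x": 0, "y": -0.12, "z": 0, "roll": 0},
  {"gripper": 0, "x": 0, "y": -0.12, "z": 0, "roll": 0},
])

```text
clock: 12.45
position: [0.5202, 0.1736, 0.0774]
tool_rot: [2.373, -2.058, -0.001]
contact_force: [-3.0, -0.6, 6.8]
width: 0.0152
```

```bash
python3 - <<'E'
from rig import ctrl, viewer
from h import *
for n in ("wrist",):
    s=viewer.snapshot(n); cv2.imwrite(f"pics/{n}6.png",s["frame"][:,:,::-1]); np.savez(f"{n}6.npz",**s)
    cr=s["frame"][70:220,220:420]; cv2.imwrite("pics/w6c.png",cv2.resize(cr[:,:,::-1],None,fx=4,fy=4,interpolation=cv2.INTER_NEAREST))
st=ctrl.state();print(st["clock"],st["position"],st["tool_rot"],st["width"],st["contact_force"],st["torque"])
yaw=np.radians(8.1);ux=np.array([np.cos(yaw),np.sin(yaw),0]);uy=np.array([-ux[1],ux[0],0]);d=st["position"]-[.5915,.187,0];print(d@ux,d@uy,st["contact_force"]@ux,st["contact_force"]@uy)
E
```

```text
12.5 [0.52022998 0.17358892 0.07743567] [ 2.37265170e+00 -2.05810103e+00 -1.00332226e-03] 0.01514821269062178 [-3.9031153  -1.0170002   7.20315041] [-0.10100447  0.48486239 -0.01331877]
-0.07244864477535282 -0.0032352576850461414 -4.007473063196621 -0.4569004994070838
```

View pics/w6c.png

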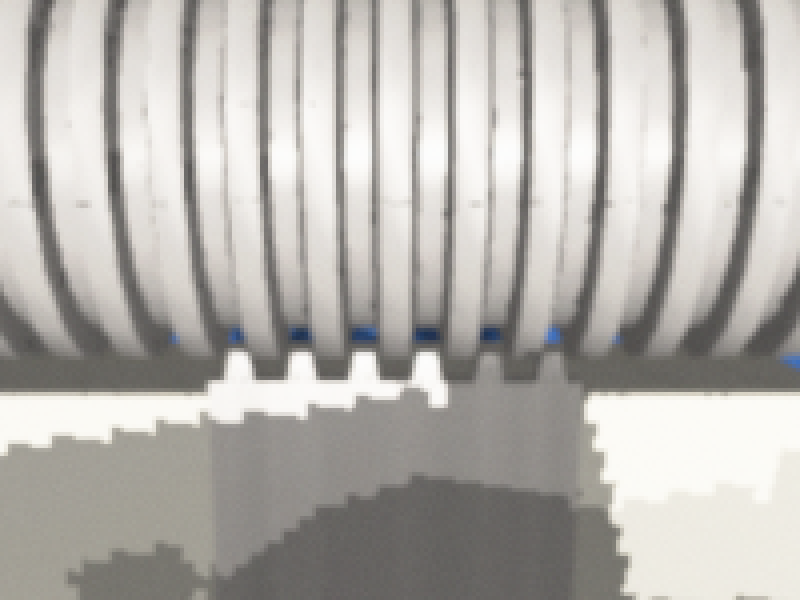

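Teeth are at the groove mouths and aligned with them: teeth at 365 and 428, with the crest between them at 395. I'll feed in slowly.

Call:
carry_out([
  {"gripper": 0, "x": 0, "y": -0.015, "z": 0, "roll": 0},
  {"gripper": 0, "x": 0, "y": -0.03, "z": 0, "roll": 0},
  {"gripper": 0, "x": 0, "y": -0.045, "z": 0, "roll": 0},
  {"gripper": 0, "x": 0, "y": -0.06, "z": 0, "roll": 0},
  {"gripper": 0, "x": 0, "y": -0.07, "z": 0, "roll": 0},
  {"gripper": 0, "x": 0, "y": -0.08, "z": 0, "roll": 0},
  {"gripper": 0, "x": 0, "y": -0.09, "z": 0, "roll": 0},
  {"gripper": 0, "x": 0, "y": -0.09, "z": 0, "roll": 0},
])

```text
clock: 13.5
position: [0.5228, 0.174, 0.0774]
tool_rot: [2.373, -2.058, -0.001]
contact_force: [-4.0, -1.3, 7.4]
width: 0.0155
```

Call:
carry_out([
  {"gripper": 0, "x": 0, "y": -0.01, "z": 0, "roll": 0},
  {"gripper": 0, "x": 0, "y": -0.02, "z": 0, "roll": 0},
  {"gripper": 0, "x": 0, "y": -0.03, "z": 0, "roll": 0},
  {"gripper": 0, "x": 0, "y": -0.04, "z": 0, "roll": 0},
  {"gripper": 0, "x": 0, "y": -0.05, "z": 0, "roll": 0},
  {"gripper": 0, "x": 0, "y": -0.06, "z": 0, "roll": 0},
  {"gripper": 0, "x": 0, "y": -0.06, "z": 0, "roll": 0},
  {"gripper": 0, "x": 0, "y": -0.06, "z": 0, "roll": 0},
])

```text
clock: 14.5
position: [0.523, 0.174, 0.0775]
tool_rot: [2.37, -2.056, -0.005]
contact_force: [-7.5, -0.4, 10.2]
width: 0.015
```

```bash
cat > st.py <<'E'
from rig import ctrl, viewer
from h import *
import sys
k=sys.argv[1]
s=viewer.snapshot("wrist"); cv2.imwrite(f"pics/w{k}.png",s["frame"][:,:,::-1]); np.savez(f"w{k}.npz",**s)
cr=s["frame"][70:220,220:420]; cv2.imwrite(f"pics/w{k}c.png",cv2.resize(cr[:,:,::-1],None,fx=4,fy=4,interpolation=cv2.INTER_NEAREST))
st=ctrl.state();print(st["clock"],st["position"],st["tool_rot"],st["width"],st["contact_force"],st["torque"])
yaw=np.radians(8.1);ux=np.array([np.cos(yaw),np.sin(yaw),0]);uy=np.array([-ux[1],ux[0],0]);d=st["position"]-[.5915,.187,0];print(d@ux,d@uy,st["contact_force"]@ux,st["contact_force"]@uy)
E
python3 st.py 7
```

```text
14.55 [0.5229732  0.17394782 0.07752102] [ 2.37039569 -2.05638682 -0.00455015] 0.01518679649947703 [-7.41956768 -0.39377026 10.53730792] [-0.10912845  1.12040467  0.01873899]
-0.06968221829388206 -0.003266451862755026 -7.401030245207582 0.6555843561623856
```

View pics/w7c.png

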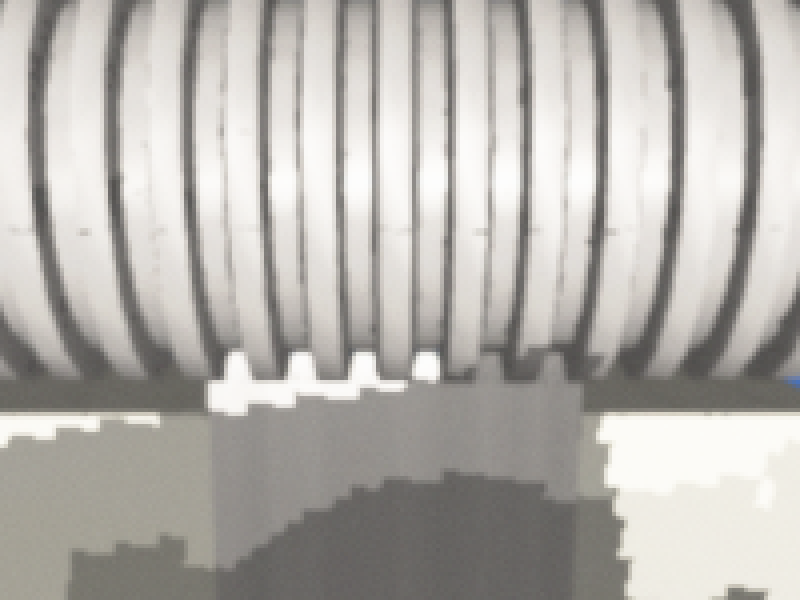

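Call:
carry_out([
  {"gripper": 0, "x": 0.01, "y": -0.03, "z": 0, "roll": 0},
  {"gripper": 0, "x": 0.02, "y": -0.05, "z": 0, "roll": 0},
  {"gripper": 0, "x": 0.01, "y": -0.06, "z": 0, "roll": 0},
  {"gripper": 0, "x": 0, "y": -0.06, "z": 0, "roll": 0},
  {"gripper": 0, "x": -0.01, "y": -0.06, "z": 0, "roll": 0},
  {"gripper": 0, "x": -0.02, "y": -0.06, "z": 0, "roll": 0},
  {"gripper": 0, "x": -0.01, "y": -0.06, "z": 0, "roll": 0},
  {"gripper": 0, "x": 0, "y": -0.06, "z": 0, "roll": 0},
])

```text
clock: 15.55
position: [0.5231, 0.1739, 0.0776]
tool_rot: [2.368, -2.055, -0.008]
contact_force: [-11.6, -1.1, 14.1]
width: 0.0151
```

```bash
python3 st.py 8
```

```text
15.6 [0.52310533 0.17394968 0.07761241] [ 2.36830274 -2.05465549 -0.00804125] 0.014990307349554845 [-12.06159189  -1.30655961  14.25548939] [-0.15626222  1.70450985  0.09287435]
-0.06955114356538504 -0.00328322891759136 -12.125357182314435 0.4059682296290449
```

View pics/w8c.png

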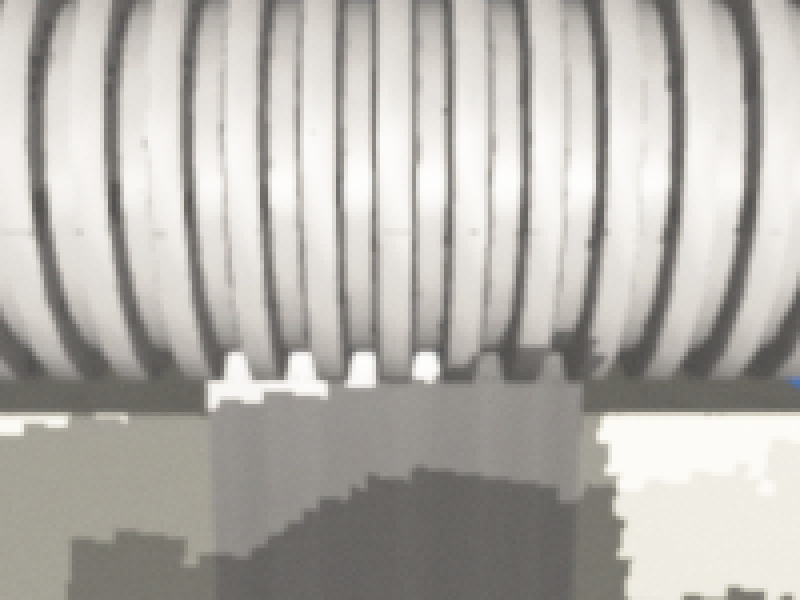

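```bash
python3 - <<'E'
from h import *
s=dict(np.load("w8.npz"))
f=lambda P: np.array(P)/4+[220,70]-.5
yaw=np.radians(8.1);ux=np.array([np.cos(yaw),np.sin(yaw),0]);uy=np.array([-ux[1],ux[0],0]);O=np.array([.5915,.187,0])
F=lambda P:(np.c_[(P-O)@ux,(P-O)@uy,P[:,2]]*1e3).round(2)
g=cv2.cvtColor(s["frame"],cv2.COLOR_RGB2GRAY)
for c in (240,256,400):print(c,g[156:180,c].tolist())
for c in (274,290,303,318,334,350):print(c,g[155:172,c].tolist())
print("leaf",F(onz(s,f([[207,381],[583,381]]),.068)),"rest",F(onz(s,f([[100,411],[640,411]]),.063)))
# crest bottoms
print("crest",F(onz(s,f([[335,377],[395,377],[460,377]]),.065)))
E
```

```text
240 [94, 94, 98, 97, 95, 95, 97, 108, 114, 109, 101, 102, 99, 98, 100, 101, 106, 127, 154, 158, 162, 163, 162, 162]
256 [99, 99, 97, 99, 99, 101, 109, 120, 120, 109, 103, 103, 99, 102, 102, 100, 108, 128, 152, 161, 163, 162, 162, 163]
400 [94, 100, 109, 132, 147, 148, 145, 136, 122, 107, 101, 104, 102, 105, 103, 104, 120, 195, 244, 251, 251, 251, 251, 251]
274 [118, 103, 97, 92, 93, 93, 94, 93, 94, 116, 216, 246, 248, 247, 241, 228, 201]
290 [107, 100, 92, 92, 97, 94, 96, 99, 106, 126, 222, 248, 227, 164, 151, 153, 151]
303 [192, 192, 186, 183, 177, 169, 160, 153, 142, 122, 129, 147, 150, 148, 151, 148, 148]
318 [188, 187, 184, 180, 173, 164, 154, 148, 137, 121, 120, 143, 149, 152, 152, 151, 151]
334 [187, 186, 182, 176, 170, 160, 131, 104, 94, 94, 114, 138, 146, 146, 147, 147, 147]
350 [165, 143, 113, 106, 105, 102, 101, 101, 95, 93, 115, 135, 145, 146, 146, 145, 144]
leaf [[-24.89  20.27  68.  ]
 [-24.88 -27.53  68.  ]] rest [[-29.77  35.4   63.  ]
 [-29.76 -36.04  63.  ]]
crest [[-24.89   4.14  65.  ]
 [-24.89  -3.63  65.  ]
 [-24.89 -12.05  65.  ]]
```

Call:
carry_out([
  {"gripper": 0, "x": 0, "y": 0, "z": 0, "roll": 0},
  {"gripper": 0, "x": 0, "y": 0, "z": 0, "roll": 0},
  {"gripper": 0, "x": 0, "y": 0, "z": 0, "roll": 0},
  {"gripper": 0, "x": 0, "y": 0, "z": 0, "roll": 0},
  {"gripper": 0, "x": 0, "y": 0, "z": 0, "roll": 0},
  {"gripper": 0, "x": 0, "y": 0, "z": 0, "roll": 0},
  {"gripper": 0, "x": 0, "y": 0, "z": 0, "roll": 0},
  {"gripper": 0, "x": 0, "y": 0, "z": 0, "roll": 0},
])

```text
clock: 16.6
position: [0.5231, 0.1739, 0.0776]
tool_rot: [2.368, -2.054, -0.008]
contact_force: [-12.0, -1.7, 15.2]
width: 0.0155
```

Call:
carry_out([
  {"gripper": 0, "x": 0, "y": 0, "z": 0, "roll": 0},
  {"gripper": 0, "x": 0, "y": 0, "z": 0, "roll": 0},
  {"gripper": 0, "x": 0, "y": 0.01, "z": 0, "roll": 0},
  {"gripper": 0, "x": 0, "y": 0.02, "z": 0, "roll": 0},
  {"gripper": 0, "x": 0, "y": 0.03, "z": -0.005, "roll": 0},
  {"gripper": 0, "x": 0, "y": 0.04, "z": -0.01, "roll": 0},
  {"gripper": 0, "x": 0, "y": 0.05, "z": -0.015, "roll": 0},
  {"gripper": 0, "x": 0, "y": 0.06, "z": -0.02, "roll": 0},
])

```text
clock: 17.6
position: [0.5231, 0.1739, 0.0775]
tool_rot: [2.37, -2.056, -0.004]
contact_force: [-6.1, -0.1, 6.1]
width: 0.015
```

Held for over 1 s at about 12 N, then relaxed to about 6 N. Now I'll release gently.

Call:
carry_out([
  {"gripper": 0, "x": 0, "y": 0.01, "z": -0.01, "roll": 0},
  {"gripper": 0, "x": 0, "y": 0.02, "z": -0.02, "roll": 0},
  {"gripper": 15, "x": 0, "y": 0.02, "z": -0.02, "roll": 0},
  {"gripper": 22, "x": 0, "y": 0.02, "z": -0.02, "roll": 0},
  {"gripper": 28, "x": 0, "y": 0.02, "z": -0.02, "roll": 0},
  {"gripper": 35, "x": 0, "y": 0.02, "z": -0.02, "roll": 0},
  {"gripper": 45, "x": 0, "y": 0.02, "z": -0.02, "roll": 0},
  {"gripper": 45, "x": 0, "y": 0.02, "z": -0.02, "roll": 0},
], newtons=20)

```text
clock: 18.6
position: [0.5248, 0.1741, 0.078]
tool_rot: [-2.373, 2.058, -0.0]
contact_force: [-0.3, -0.3, -0.3]
width: 0.0385
```

```bash
python3 st.py 9
```

```text
18.65 [0.52474624 0.17414281 0.07797173] [-2.37319279e+00  2.05848959e+00 -2.16939928e-04] 0.038194414175102664 [ 0.61749976  0.03310938 -0.49280305] [-0.02327351 -0.01824033 -0.00045401]
-0.06789939203056136 -0.003323234836869004 0.6160045259049011 -0.05422741066100801
```

View pics/w9.png

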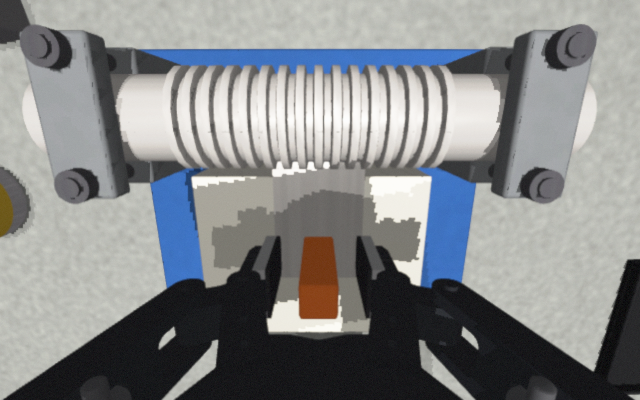

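View pics/w9c.png

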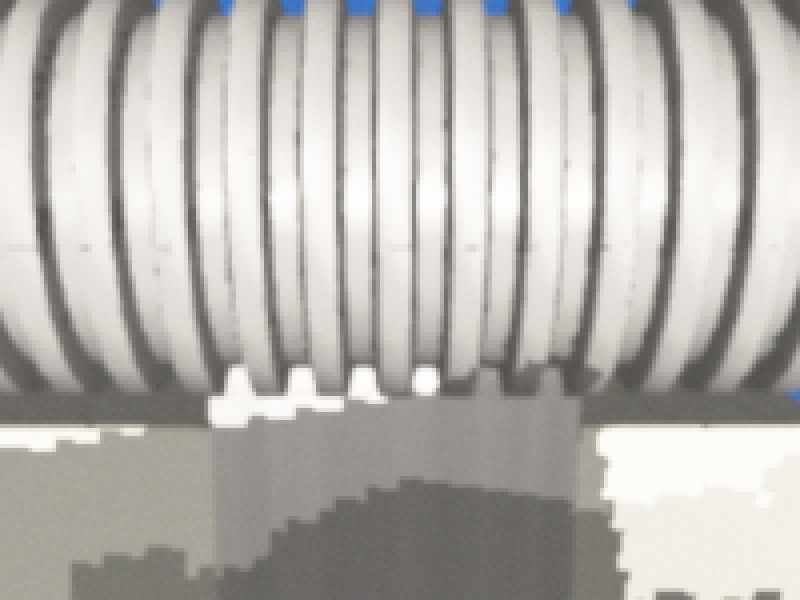

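The leaf stayed home: its edge is on the crests along row 396 of the crop, and the post is free between the fingers. I'll retreat straight up.

Call:
carry_out([
  {"gripper": 45, "x": 0, "y": 0, "z": -0.3, "roll": 0},
  {"gripper": 45, "x": 0, "y": 0, "z": -0.8, "roll": 0},
  {"gripper": 45, "x": 0, "y": 0, "z": -1.5, "roll": 0},
  {"gripper": 45, "x": 0, "y": 0, "z": -2.3, "roll": 0},
  {"gripper": 45, "x": 0, "y": 0, "z": -3.2, "roll": 0},
  {"gripper": 45, "x": 0, "y": 0.2, "z": -4.0, "roll": 0},
  {"gripper": 45, "x": 0, "y": 0.3, "z": -4.5, "roll": 0},
  {"gripper": 45, "x": 0, "y": 0.3, "z": -4.5, "roll": 0},
])

```text
clock: 19.65
position: [0.5163, 0.1731, 0.2145]
tool_rot: [-2.371, 2.057, -0.003]
contact_force: [-0.5, -0.4, -1.4]
width: 0.038
```

```bash
python3 st.py 10; python3 - <<'E'
from h import *
from rig import viewer
s=viewer.snapshot("scene"); cv2.imwrite("pics/scene9.png",s["frame"][:,:,::-1])
s=dict(np.load("w10.npz"));cr=s["frame"][60:220,240:400]; cv2.imwrite("pics/w10d.png",cv2.resize(cr[:,:,::-1],None,fx=3.7,fy=3.7,interpolation=cv2.INTER_NEAREST))
E
```

```text
19.7 [0.51578822 0.17286279 0.21332403] [-2.37275124e+00  2.05804422e+00 -8.59442219e-04] 0.038473187108998975 [ 0.71164161  0.30049621 -0.46253531] [-0.00959659 -0.03397142  0.01566387]
-0.07694839911703921 -0.003328290505959231 0.7468823174343514 0.1972271760113613
```

View pics/w10d.png

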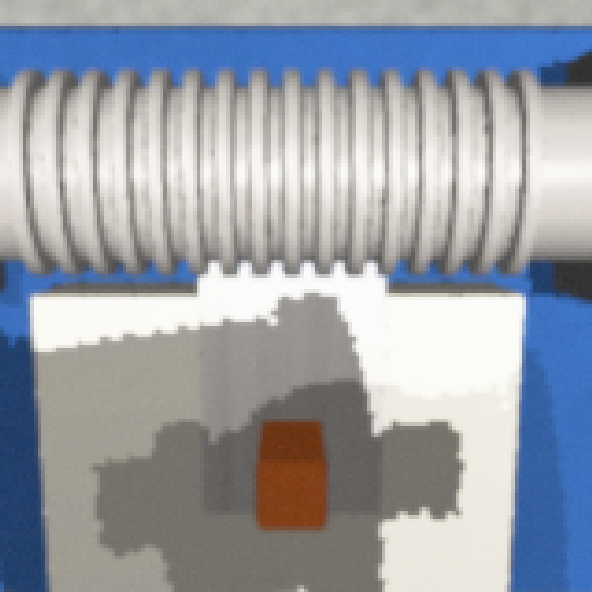

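View pics/scene9.png

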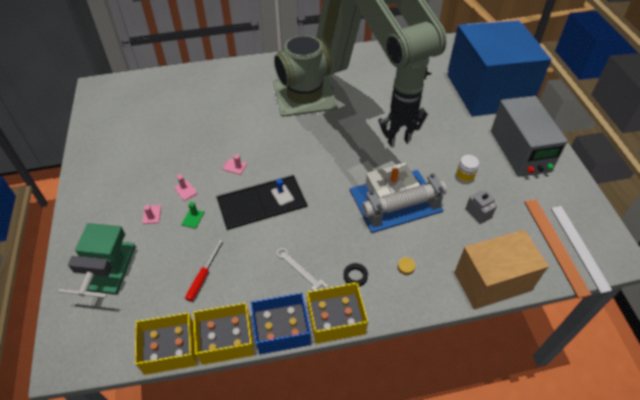

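The wrist view shows all six teeth in the grooves, with the crests on the edge line (crop row ~270) and the leaf flat on the rest. In the scene view the blue leaf is still in the tray and nothing else has moved. Handing in.

```bash
python3 -c "
from rig import ctrl
print(ctrl.sign_off())"
```

```text
the job is handed in; nothing more can be done
None
```

The orange-handled leaf is seated home in the spindle's thread, lying flat on the white rest, and the job is handed in at about 20 s on the clock.

- **What I did:** I gripped the leaf by its post, lifted it from the tray and laid it on the rest. I lined its teeth up with the grooves by camera and fed them in slowly. I then pressed it home for about 1.3 s at roughly 12 N, plus about 15 N downward from the gripper. Combined, the force stayed under 20 N at every reading. I relaxed the push, let go, and raised the arm straight up.
- **Position:** The push met a firm stop, and the leaf edge measured 24.9 mm from the spindle axis, where 25 mm is home. The crests met the edge with no visible gap. The leaf was parallel to the spindle within what the camera could resolve, and about 3.5 mm off the middle of the thread.
- **After letting go:** The leaf was still seated in the last pictures, the arm was touching nothing, and the blue-handled leaf and the other items looked unmoved.
- **Limits of the checks:** The gripper pitched by about 0.01 rad while pressing. I judged that the leaf lay flat from pictures only. The groove position came mainly from the camera, and the small side-to-side wiggle at the end was not logged separately. No check failed.

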